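Set the sliding jaw of a panel holder against an old panel

TASK

Hold an old wooden panel in the panel holder on the bench: keep the release bar of the sliding jaw lifted, slide the jaw up to the panel and push the panel home and square against the fixed stop, pressing it there for a moment with a light but definite push of about 10 N. Then let the bar go so that it drops fully into the nearest notch; if it lands on top of a tooth, ease the jaw back just until it drops in. Never force the jaw against a notch, never press the panel with over 30 N, leave the other things on the bench where they are, and finish with the gripper clear.

Things in the scene. Friction and masses are not known exactly. Their poses are not given: they have to be found in the camera images.
- bed_top (a point): Panel holder: plywood bed 170 mm wide (x), 540 long (y), 18 thick, fixed. The point is the middle of its top; +y is the way the jaw slides toward the panel, z up. Sliding jaw at the -y end, fixed stop toward +y, panel between. Along its +x edge lies a steel notch strip; its place along the bed varies by +-6 mm and is not measured: notches must be felt or seen.
- stop_face (a point): Fixed stop: block 110 mm wide (x), 30 mm high, screwed to the bed, with a cork face toward -y. The point lies on that face, 11 mm above the bed, 10 mm to +x of the face's middle; axes parallel to the bed's. Its place along the bed varies.
- panel_mid (a point): The centre of the old dark wooden panel, 100 mm wide (its x), 190 mm long (its y), 22 mm thick (mouldings to 25 mm), 0.25 to 0.5 kg, loose, lying flat on the bed a little skewed and 10 to 30 mm short of the stop. It slides on the bed with 1 to 4 N.
- panel_near (a point): Middle of the panel's end face nearest the sliding jaw; axes are the panel's.
- panel_far (a point): Middle of the panel's end face nearest the fixed stop; axes are the panel's. Home means that this end is flat against the stop.
- jaw_face (a point): Middle of the width of the sliding jaw's flat cork face (110 mm wide, 30 mm high, facing +y), 11 mm above the bed. The jaw is 50 mm ahead (+y) of the release bar and moves with it. Top of the jaw: 32 mm above the bed.
- bar_grip (a point): Centre of the release bar: steel, 96 mm long (x), 12 wide (y), 12 high, across the slide on two upright 8 mm pins 74 mm apart inside. Its centre is 86 mm above the bench when down; free for 38 mm below it and on both sides at its height. Pinch it from above across its 12 mm. An arm at its +x end carries the pawl, 4 mm wide along y with a round tip.
- bar (a joint): Lift of the release bar in m: 0 = down (pawl fully in a notch or in the wide toothless parking place), 0.008 = pawl tip on the tooth tops, above that it runs free, 0.014 = upper stop. Spring and weight press it down with about 5 N when down, 8 N when lifted; let go, it falls by itself. 0.003 to 0.0075 = perched on a tooth's edge: lift a little, ease back.
- carriage (a joint): Position in m of the sliding jaw along the bed's +y, 0 to 0.19; starts at 0 to 0.02, parked. With the bar lifted it slides with about 2 N and stays where left; with the bar down the pawl locks it. The strip's square teeth are 6 mm wide, 12 mm apart, with 6 mm notches between (2 mm of play for the pawl). With the pawl riding on tooth tops it drags with about 3 N.
Mind the look-alikes: they are no part of the job. Of the things shaped like the part that bears panel_mid, the dark wooden one is meant.

How it is judged:
On the way, in this order (a step that is already met when the one before it is completed fails the run):
1. the release bar is held up and the jaw has been slid well along (value of joint bar above 0.0075 m and value of joint carriage above 0.045 m), for 0.1 s.
2. the jaw has pushed the panel home against the fixed stop and presses it there with at least 6 N (y of panel_far in the frame of stop_face above -0.0025 m and y of jaw_face in the frame of panel_near above -0.003 m and contact force between carriage and panel above 6 N), for 0.1 s.
At the end, for the whole second after the job is handed in: The release bar is fully down (within 3 mm), the panel is home within 3 mm and square within 2 degrees to the fixed stop, the jaw is caught in the nearest notch (no more than 14 mm, about one notch, from the panel), and everything is at rest (value of joint bar below 0.003 m and y of panel_far in the frame of stop_face above -0.003 m and angle between the y axis of panel_mid and the y axis of stop_face, either way round below 0.035 rad and y of jaw_face in the frame of panel_near above -0.014 m and velocity of joint carriage between -0.003 and 0.003 m/s and linear speed of panel below 0.005 m/s); the robot touches nothing.
It fails at once if the panel is pressed harder than 30 N by the jaw (contact force between carriage and panel above 30 N).
It fails at once if the pawl is forced against the notch strip with more than 35 N (contact force between bar_c0 and anything else above 35 N).
It fails at once if another thing on the bench is moved more than 30 mm (distance of any of brush, solvent_jar, wax_tin, sanding_block, mug, varnish, spatula from where it was at the start of the episode above 0.03 m).
It also fails if it takes over 51 s, if anything falls off the work surface, if the arm or the gripper's body presses on something with over 40 N, if the wrist force passes 120 N, or if a joint passes its speed limit or range.

ROBOT

A 6-joint arm with a two-finger parallel gripper is mounted at the origin on the work surface. World frame = base frame: x ahead of the robot, y to its left, z up, the work surface at z = 0. Lengths are in m, angles in rad, forces in N, time in s.
With the tool pointing down it reaches from about 0.325 to 0.875 m from the base axis. Payload 4.4 kg.
Tool frame: the origin (TCP) lies at the very end of the fingers, on their centre line; the grasp point (between the pads) lies bot.tcp_to_grasp behind it (bot.tcp_to_grasp is the distance from the TCP to the grasp point, in m); z points along the fingers, y is the direction in which the jaws open and shut (so a half turn about z gives the same grasp; the last joint's range is limited). The gripper opens to 85 mm and grips with 20 to 120 N. Pads are 22 mm wide; open, the fingers measure 114 mm over their backs; the gripper's body (76 mm by 85 mm) begins 54 mm behind the grasp point. The pads swing forward as they close: fully open they stand 13 mm farther back than shut.
Start: joints at [1.034, 0.207, 1.542, -0, 1.393, -0.15], TCP at [0.216, 0.533, 0.206] pointing down, gripper open.
Joint ranges: [-2.73, 2.73], [-0.86, 2.22], [0.23, 2.46], [-1.11, 4.25], [0.08, 2.63], [-2.82, 2.82]. Speed limits (rad/s): [2.79, 2.79, 3.14, 3.14, 3.14, 3.14].

INTERFACE

Orientations are given as a rotation vector (axis times angle).
In Python, from cell import status, optics, bot gives the robot as it stands.
- The arm moves only by the tool play_rows, never from a script. Its argument "plan" is text: rows parted by semicolons, each of 7 numbers parted by spaces: the shift along the tool's x, y, z in mm, then the turn, a rotation vector about the tool's x, y, z in degrees, then the opening, from -1 (shut) to 1 (fully open), so that 0 is half open. In form: dx dy dz wx wy wz grip; .... A call has 1 to 12 rows; each row shifts and turns the commanded pose from where the row before left it, along the tool's axes as they then stand; what a row does not reach is not made up. A row lasts 1/10 s, in which the tool goes at most 50 mm and 8.59 degrees, less where a joint would pass 70% of its speed; a pose out of reach is approached as far as the arm can. A call is refused whole if a number of a shift passes 50 or a number of a turn 8.59, either way. A call with a gripper value outside its range is refused whole. The fingers move at their own pace and stop on an object; "grip_force" is the grip in N (left out, the last holds). Time passes only in rows, so rows that do not move let the fingers close. It gives the time, the measured TCP pose, the force and the opening at its end, in the units of the state.
- status.read_state(): the state, without advancing time (a new reading comes with each control period).
- optics.capture(name): name is "side" or "top"; returns a dict with "img" (400x640x3 uint8, red, green, blue), "camera_matrix" (3x3 intrinsics, pixels), "origin" and "orientation" of the camera in the world. Camera axes: x right, y up, looking along -z (the intrinsics and any distortion apply to the point x, -y, -z); pixel columns grow to the right and rows downward; lengths in m; the calibration is good to about 2 mm. A picture is of the moment at which its call begins. There is no depth.
- bot.sign_off(): hands the job in, once; it reports no verdict.
The state is a dict: "time": time; "joints": joint angles; "qd": joint speeds; "effort": joint torques, N m; "position": TCP position; "tool_rot": TCP orientation; "contact_force": force on the tool from outside, world axes, zero at the start; "moment": the same for the moment, N m; "opening": finger opening in m.
Only numpy, scipy, OpenCV 4.12 (cv2) and the standard library are available. Lean on these libraries where they do the work, as an engineer would, in place of code of your own. Each camera call takes 0.05 s, during which the arm holds its last target. There are 200 camera calls.

## Working session

There is one attempt and no reset: what is moved stays moved. The work goes in short steps, Python scripts to look and compute and a tool call to move; the robot and the scene stay as the last step left them, time stands still between calls to the robot, and variables do not carry over. Pictures are saved under pics/ and viewed, on a budget of 10 in all, crops included, one or two more only if the job needs it, and the job is handed in when it is done.

Besides the shell and the picture viewer there is one more tool, called after "Request:" as a command line: name --argument value ..., lists and objects as JSON in quotes. play_rows: Moves the arm, as the interface text tells. Its arguments: {"type":"object","properties":{"plan":{"type":"string"},"grip_force":{"type":"number"}},"required":["plan"]}

```bash
mkdir -p pics; ls; cat > h.py <<'E'
import numpy as np, cv2
from cell import status, optics, bot
def snap(n,f):
    c=optics.capture(n); cv2.imwrite(f,cv2.cvtColor(c['img'],cv2.COLOR_RGB2BGR)); np.savez(f+'.npz',**{k:v for k,v in c.items() if k!='name'}); return c
def R(c):
    o=np.array(c['orientation'],float)
    if o.shape==(3,3): return o
    return cv2.Rodrigues(o.reshape(3))[0]
def ray(c,u,v):
    K=np.array(c['camera_matrix']); d=np.linalg.solve(K,[u,v,1.]); d=np.array([d[0],-d[1],-d[2]]); return np.array(c['origin']),R(c)@d
def onz(c,u,v,z):
    o,d=ray(c,u,v); return o+d*(z-o[2])/d[2]
def proj(c,p):
    q=R(c).T@(np.array(p)-np.array(c['origin'])); q=np.array([q[0],-q[1],-q[2]]); w=np.array(c['camera_matrix'])@q; return w[:2]/w[2]
def tri(c1,p1,c2,p2):
    o1,d1=ray(c1,*p1);o2,d2=ray(c2,*p2)
    A=np.stack([d1,-d2],1); t=np.linalg.lstsq(A,o2-o1,rcond=None)[0]; a=o1+d1*t[0];b=o2+d2*t[1]; return (a+b)/2,np.linalg.norm(a-b)
E
python3 - <<'E'
from h import *
for n in('top','side'):
    c=snap(n,f'pics/{n}0.png'); print(n,c['origin'],c['orientation'],c['camera_matrix'],c.keys())
print(status.read_state(),bot.tcp_to_grasp)
E
```

```text
pics
top [0.22527836 0.00758776 1.09989548] [ 0.15617764 -0.16358172 -1.56455814] [[470.53084948   0.         320.89711366]
 [  0.         470.53084948 201.45740486]
 [  0.           0.           1.        ]] dict_keys(['img', 'camera_matrix', 'origin', 'orientation'])
side [ 0.27754275 -0.82585737  0.54492993] [ 1.06391427 -0.08091724 -0.18915692] [[461.70495538   0.         316.65291938]
 [  0.         461.70495538 202.06203236]
 [  0.           0.           1.        ]] dict_keys(['img', 'camera_matrix', 'origin', 'orientation'])
{'time': 0.1, 'joints': array([ 1.03452034e+00,  2.07319532e-01,  1.54281304e+00,  3.78569458e-06,
        1.39351436e+00, -1.50465630e-01]), 'qd': array([ 1.23432060e-03,  8.44550341e-05, -4.50904257e-03,  1.27544285e-03,
       -9.55971947e-04, -6.96934622e-05]), 'effort': array([-1.03607013e-03, -3.84092510e+01, -2.92548412e+01, -2.89169411e-04,
        4.89572383e-03,  9.11924531e-06]), 'position': array([0.21598886, 0.53209758, 0.20494968]), 'tool_rot': array([-6.02145340e-01, -3.08263672e+00,  3.03584059e-03]), 'contact_force': array([ 0.30183111, -0.5684872 ,  0.6548924 ]), 'moment': array([ 0.00519802, -0.03222966, -0.03926993]), 'opening': 0.08547117135547094} 0.0187
```

View pics/top0.png

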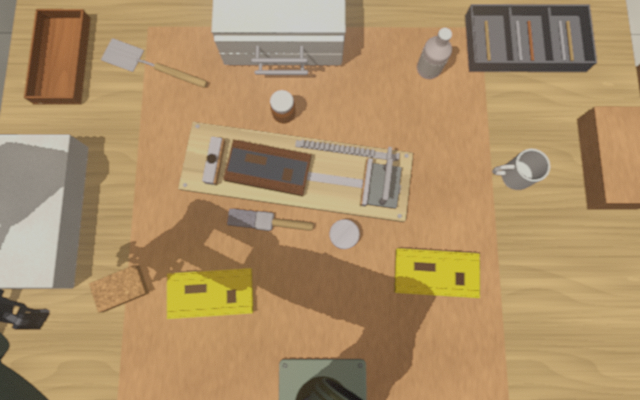

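View pics/side0.png

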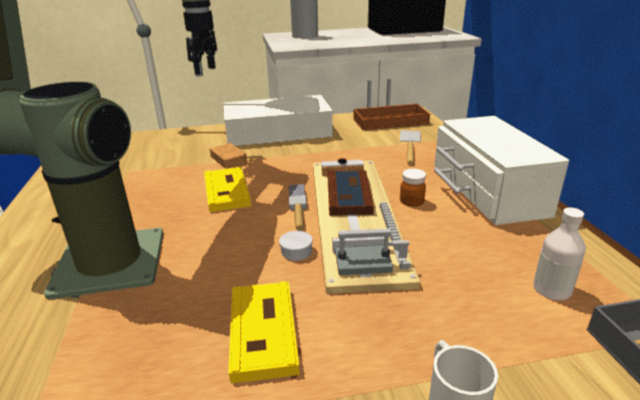

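Top view: the holder bed spans about (180–412, 125–218), with the stop at (212,160), the dark wooden panel at (268,168), the jaw at (368,180) and the bar at (390,175). Panel-shaped things are the dark one at (268,168) and the two yellow ones at (210,293) and (438,272). The dark one lying on the bed is the one meant. Next I'll confirm it and measure in one enlarged crop.

```bash
python3 - <<'E'
import cv2, numpy as np
a=cv2.imread('pics/top0.png')[120:225,175:420]; a=cv2.resize(a,None,fx=3.2,fy=3.2,interpolation=cv2.INTER_CUBIC)[:, :784]
b=cv2.imread('pics/side0.png')[150:295,305:420]; b=cv2.resize(b,None,fx=4,fy=4,interpolation=cv2.INTER_CUBIC)
cv2.imwrite('pics/c1.png',a);cv2.imwrite('pics/c2.png',b);print(a.shape,b.shape)
E
```

```text
(336, 784, 3) (580, 460, 3)
```

View pics/c1.png

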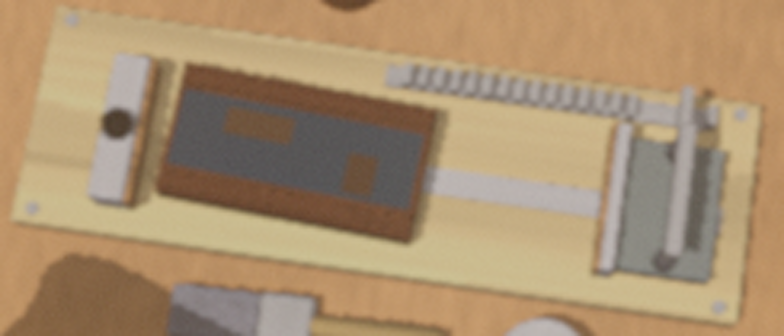

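View pics/c2.png

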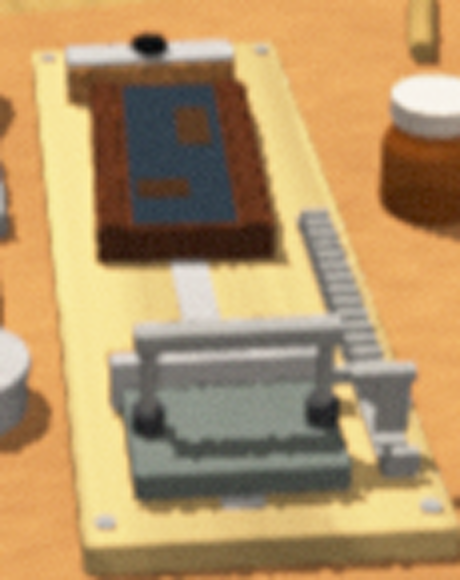

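```bash
python3 - <<'E'
from h import *
T=dict(np.load('pics/top0.png.npz'));S=dict(np.load('pics/side0.png.npz'))
t=lambda u,v,z:onz(T,175+u/3.2,120+v/3.2,z)
s=lambda u,v,z:onz(S,305+u/4,150+v/4,z)
TL,BL,TR,BR=[t(*p,.018) for p in((58,8),(12,222),(762,106),(740,322))]
print('bed',TL,BL,TR,BR, np.linalg.norm(TL-BL),np.linalg.norm(TR-BR),np.linalg.norm(TL-TR),np.linalg.norm(BL-BR))
yb=(TL+BL-TR-BR)/2;yb/=np.linalg.norm(yb);xb=np.array([yb[1],-yb[0],0]);mid=(TL+BL+TR+BR)/4
yaw=np.degrees(np.arctan2(xb[1],xb[0]));print('mid',mid,'yaw',yaw)
L=lambda p:np.round([*(1000*np.array([(p-mid)@xb,(p-mid)@yb])),1000*p[2]],1)
# side bed
print('side bed',[L(s(*p,.018)) for p in((35,48),(272,45),(85,545),(455,530))])
print('panel',[L(t(*p,.041)) for p in((188,66),(440,110),(410,242),(160,190))])
print('panel side',[L(s(*p,.041)) for p in((92,85),(240,82),(98,230),(275,230))])
print('stop',[L(t(*p,.048)) for p in((150,58),(126,204))], [L(s(*p,.048)) for p in((68,65),(232,62))])
print('jaw front top',[L(t(*p,.050)) for p in((615,122),(599,270))],[L(s(*p,.050)) for p in((112,355),(335,352))])
print('bar top',[L(t(*p,.092)) for p in((687,88),(673,256))])
print('bar side',[L(s(*p,.092)) for p in((137,328),(338,318))])
print([L(tri(T,(175+u/3.2,120+v/3.2),S,(305+a/4,150+b/4))[0]) for u,v,a,b in((687,88,341,325),(673,256,137,333))])
bc=(t(687,88,.092)+t(673,256,.092))/2; print('bar world',bc,L(bc))
st=status.read_state();Rt=cv2.Rodrigues(st['tool_rot'])[0];print(Rt)
E
```

```text
bed [0.64426189 0.31275843 0.018     ] [0.47749929 0.33747779 0.018     ] [ 0.56736758 -0.21901519  0.018     ] [ 0.40324452 -0.19644083  0.018     ] 0.16858472957921164 0.16566828703660635 0.5373043121469004 0.5390573812508013
mid [0.52309332 0.05869505 0.018     ] yaw -8.072522444381013
side bed [array([-76.8, 272.4,  18. ]), array([ 87.7, 259.4,  18. ]), array([ -80.7, -268.2,   18. ]), array([  83.8, -271.8,   18. ])]
panel [array([ 45.6, 157.4,  41. ]), array([ 38.4, -31.4,  41. ]), array([-62.7, -24.2,  41. ]), array([-50.1, 160.7,  41. ])]
panel side [array([-45.1, 158.9,  41. ]), array([ 49.2, 153.3,  41. ]), array([-55.9, -28.2,  41. ]), array([ 40.7, -37.7,  41. ])]
stop [array([ 45.5, 184.3,  48. ]), array([-65.4, 181.3,  48. ])] [array([-59.3, 175.9,  48. ]), array([ 46.2, 169. ,  48. ])]
jaw front top [array([  44.7, -159. ,   50. ]), array([ -65.8, -160.9,   50. ])] [array([ -59.8, -166.2,   50. ]), array([  47.3, -173.4,   50. ])]
bar top [array([  63.1, -203.3,   92. ]), array([ -57.8, -207.1,   92. ])]
bar side [array([ -51.7, -208.4,   92. ]), array([  39.9, -208.5,   92. ])]
[array([  52.9, -203.3,   88.3]), array([ -54.2, -207.5,   88.1])]
bar world [ 0.49692015 -0.14486035  0.092     ] [   2.7 -205.2   92. ]
[[-9.26493374e-01  3.76309606e-01 -1.05281102e-03]
 [ 3.76310950e-01  9.26491747e-01 -1.76398649e-03]
 [ 3.11615662e-04 -2.03050611e-03 -9.99997890e-01]]
```

Request:
play_rows --plan "0 0 0 0 0 -7 1;0 0 0 0 0 -7 1;-24 -42 0 0 0 0 1;-24 -42 0 0 0 0 1;-24 -42 0 0 0 0 1;-24 -42 0 0 0 0 1;-24 -42 0 0 0 0 1;-24 -42 0 0 0 0 1;-24 -42 0 0 0 0 1;-24 -42 0 0 0 0 1;-24 -42 0 0 0 0 1;-24 -42 0 0 0 0 1" --grip_force 20

```text
time: 1.3
position: [0.3948, 0.0812, 0.2059]
tool_rot: [0.222, 3.133, 0.0]
contact_force: [0.3, 0.4, -0.5]
opening: 0.0854
```

```bash
cat >> h.py <<'E'
def tgt(p):
    st=status.read_state();Rt=cv2.Rodrigues(st['tool_rot'])[0]
    print('t',st['time'],'toolmm',np.round(1000*Rt.T@(np.array(p)-st['position']),1),'pos',np.round(st['position'],4),'yaw_y',np.degrees(np.arctan2(Rt[1,1],Rt[0,1])),'Rz',Rt[:,2].round(3),'f',st['contact_force'].round(1),'open',round(st['opening'],4))
E
python3 -c "
from h import *
tgt([.4874,-.1442,.14])"
```

```text
t 1.3 toolmm [-123.4 -210.1   65.8] pos [0.3948 0.0812 0.2059] yaw_y 81.89558799746665 Rz [ 0.  0. -1.] f [ 0.3  0.4 -0.5] open 0.0854
```

Request:
play_rows --plan "-24.5 -42 10 0 0 0 1;-24.5 -42 10 0 0 0 1;-24.5 -42 10 0 0 0 1;-24.5 -42 10 0 0 0 1;-24.5 -42 10 0 0 0 1;0 0 15 0 0 0 1;0 0 0 0 0 0 1;0 0 0 0 0 0 1"

```text
time: 2.1
position: [0.4855, -0.1414, 0.1403]
tool_rot: [-0.222, -3.132, -0.002]
contact_force: [-0.1, -0.4, -0.1]
opening: 0.0851
```

```bash
python3 - <<'E'
from h import *
tgt([.4874,-.1442,.14])
a=snap('top','pics/t1.png')['img'];b=snap('side','pics/s1.png')['img']
a=cv2.resize(a[110:230,330:430],None,fx=4,fy=4,interpolation=cv2.INTER_CUBIC)
b=cv2.resize(b[150:295,305:405],None,fx=4,fy=4,interpolation=cv2.INTER_CUBIC)
im=np.zeros((580,800,3),np.uint8);im[:480,:400]=a;im[:,400:]=b;cv2.imwrite('pics/c3.png',im[...,::-1])
E
```

```text
t 2.1 toolmm [-2.3 -2.5  0.2] pos [ 0.4855 -0.1414  0.1403] yaw_y 81.89747311680289 Rz [-0.002  0.001 -1.   ] f [-0.1 -0.4 -0.1] open 0.0851
```

View pics/c3.png

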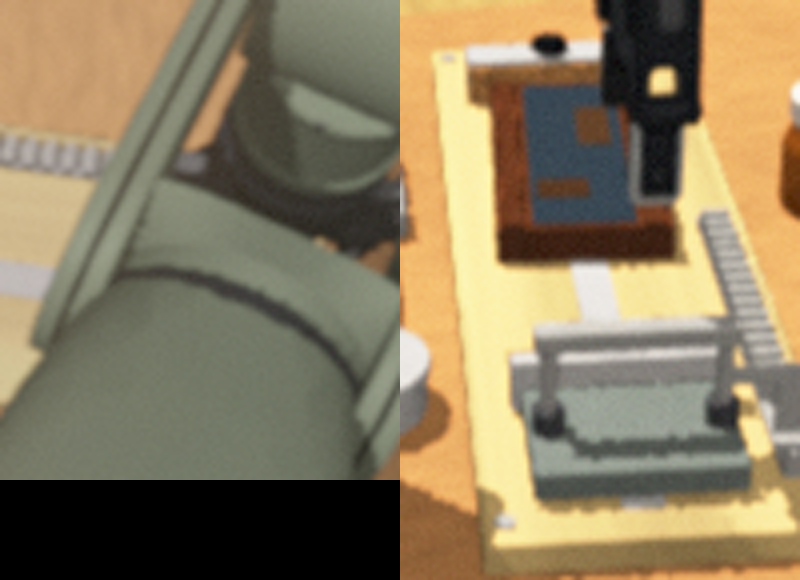

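```bash
python3 - <<'E'
from h import *
S=dict(np.load('pics/s1.png.npz'));p=status.read_state()['position'];yb=np.array([.14,.99,0])
for z in(.013,.03,-.06): 
  for o in (0,-.047): 
    q=proj(S,p+o*yb+[0,0,z]); print(z,o,400+4*(q[0]-305),4*(q[1]-150))
E
```

```text
0.013 0 634.3765801665804 196.42771242369918
0.013 -0.047 650.480150160897 250.18778478525076
0.03 0 635.3179263074235 162.1093802638228
0.03 -0.047 651.6463078618858 214.59988928992095
-0.06 0 630.5424891251771 336.2058494778138
-0.06 -0.047 645.7435575702534 394.73544071276706
```

```bash
python3 - <<'E'
from h import *
b=cv2.imread('pics/s1.png');S=dict(np.load('pics/s1.png.npz'));p=status.read_state()['position']
b=cv2.resize(b[40:240,290:480],None,fx=3,fy=3,interpolation=cv2.INTER_CUBIC)
yb=np.array([.14,.99,0])
for o,c in((0,(0,0,255)),(-.047,(0,255,0)),(.047,(255,0,0))):
    q=proj(S,p+o*yb+[0,0,.0 if o==0 else .013]);cv2.circle(b,(int(3*(q[0]-290)),int(3*(q[1]-40))),4,c,1)
cv2.imwrite('pics/c4.png',b)
E
```

```text
(no output)
```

View pics/c4.png

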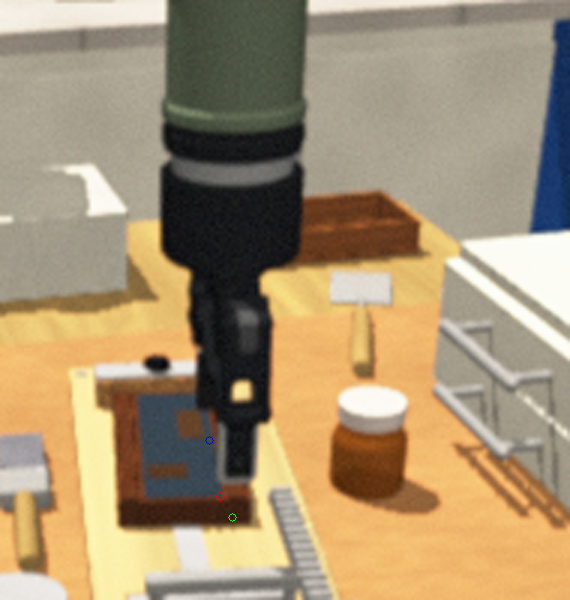

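Top crop: the arm hides the holder. Side crop: the near finger tip is at (237,478), about 2 mm off laterally from the projection. The bar is free between the fingers, so I'll lower the gripper over it.

Request:
play_rows --plan "0 -2.5 20 0 0 0 1;0 0 20 0 0 0 1;0 0 20 0 0 0 1;0 0 10 0 0 0 1;0 0 0 0 0 0 1;0 0 0 0 0 0 1"

```text
time: 2.8
position: [0.4868, -0.1444, 0.0719]
tool_rot: [0.221, 3.132, -0.001]
contact_force: [-0.7, 0.3, 0.4]
opening: 0.0855
```

```bash
python3 - <<'E'
from h import *
tgt([.4874,-.1442,.07])
b=snap('side','pics/s2.png')['img'];S=dict(np.load('pics/s2.png.npz'));p=status.read_state()['position']
b=cv2.resize(b[120:280,310:430],None,fx=4,fy=4,interpolation=cv2.INTER_CUBIC)[...,::-1].copy()
cv2.imwrite('pics/c5.png',b)
E
```

```text
t 2.8 toolmm [-0.6  0.3  1.9] pos [ 0.4868 -0.1444  0.0719] yaw_y 81.94385925251346 Rz [ 0.001 -0.001 -1.   ] f [-0.7  0.3  0.4] open 0.0855
```

View pics/c5.png

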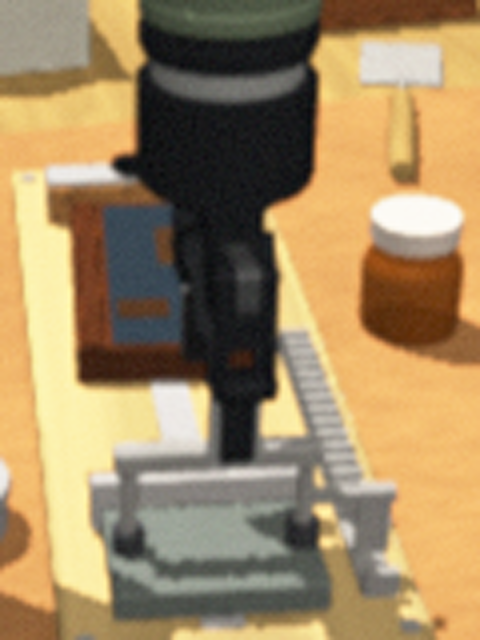

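```bash
python3 - <<'E'
from h import *
S=dict(np.load('pics/s2.png.npz'));p=np.array([.4868,-.1444,.0719]);yb=np.array([.14,.99,0]);xb=np.array([.99,-.14,0])
for x,y,z in((0,-.04,.0727),(.038,-.04,.0727),(-.038,-.04,.0727),(0,-.047,.013),(0,0,0),(0,0,.014),(0,-.047,.033)):
    q=proj(S,p+x*xb+y*yb+[0,0,z]);print(x,y,z,4*(q-[310,120]))
E
```

```text
0 -0.04 0.0727 [230.18466777 385.785147  ]
0.038 -0.04 0.0727 [319.67724164 381.35246252]
-0.038 -0.04 0.0727 [140.38504331 390.23304009]
0 -0.047 0.013 [228.72710043 512.29277243]
0 0 0 [212.62995365 477.39971296]
0 0 0.014 [213.35535489 451.73781461]
0 -0.047 0.033 [230.02625037 473.73083429]
```

Side crop: the near finger tip at (237,462) crosses in front of the bar (row 445–466), laterally between the pins at x 128 and 300. I'll go a little lower and close with minimum grip.

Request:
play_rows --plan "0 0 8 0 0 0 1;0 0 0 0 0 0 0.5;0 0 0 0 0 0 0;0 0 0 0 0 0 -0.5;0 0 0 0 0 0 -0.8;0 0 0 0 0 0 -1;0 0 0 0 0 0 -1;0 0 0 0 0 0 -1;0 0 0 0 0 0 -1" --grip_force 20

```text
time: 3.75
position: [0.4862, -0.1446, 0.0632]
tool_rot: [0.222, 3.134, -0.0]
contact_force: [0.4, 0.6, 2.4]
opening: 0.0111
```

```bash
python3 - <<'E'
from h import *
tgt([.4874,-.1442,.063])
b=snap('side','pics/s3.png')['img']
b=cv2.resize(b[120:280,310:430],None,fx=4,fy=4,interpolation=cv2.INTER_CUBIC)[...,::-1].copy()
cv2.imwrite('pics/c6.png',b)
E
```

```text
t 3.75 toolmm [-1.1  0.5  0.2] pos [ 0.4862 -0.1446  0.0632] yaw_y 81.89685922162117 Rz [ 0. -0. -1.] f [0.4 0.6 2.4] open 0.0111
```

View pics/c6.png

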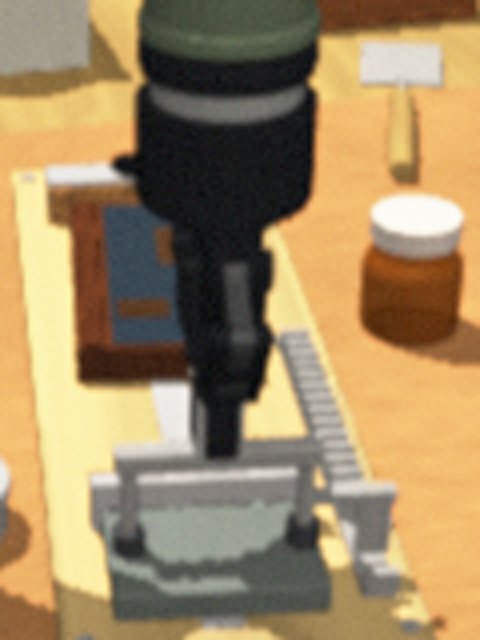

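Gripped (opening 11 mm), but visually the finger tips (row 458) only cover the upper part of the bar. I'll re-grip 9 mm deeper, which still leaves clearance to the block.

Request:
play_rows --plan "0 0 0 0 0 0 -0.3;0 0 0 0 0 0 -0.3;0 0 0 0 0 0 -0.3;0 0 4.5 0 0 0 -0.3;0 0 4.5 0 0 0 -0.3;0 0 0 0 0 0 -0.3;0 0 0 0 0 0 -0.7;0 0 0 0 0 0 -1;0 0 0 0 0 0 -1;0 0 0 0 0 0 -1;0 0 0 0 0 0 -1" --grip_force 25

```text
time: 4.9
position: [0.4859, -0.1445, 0.0538]
tool_rot: [-0.222, -3.133, -0.0]
contact_force: [-0.5, -0.1, -2.5]
opening: 0.0116
```

Request:
play_rows --plan "0 0 -3 0 0 0 -1;0 0 0 0 0 0 -1;0 0 0 0 0 0 -1"

```text
time: 5.2
position: [0.4859, -0.1445, 0.0567]
tool_rot: [-0.222, -3.133, -0.0]
contact_force: [0.8, -0.4, -6.1]
opening: 0.0109
```

Request:
play_rows --plan "0 0 -3 0 0 0 -1;0 0 -2 0 0 0 -1;0 0 -2 0 0 0 -1;0 0 0 0 0 0 -1;0 0 0 0 0 0 -1"

```text
time: 5.7
position: [0.4859, -0.1445, 0.064]
tool_rot: [-0.222, -3.133, -0.0]
contact_force: [0.8, -2.0, -7.7]
opening: 0.0111
```

```bash
python3 - <<'E'
from h import *
tgt([.4874,-.1442,.063])
b=snap('side','pics/s4.png')['img']
b=cv2.resize(b[120:280,310:430],None,fx=4,fy=4,interpolation=cv2.INTER_CUBIC)[...,::-1].copy()
cv2.imwrite('pics/c7.png',b)
E
```

```text
t 5.7 toolmm [-1.4  0.5  1. ] pos [ 0.4859 -0.1445  0.064 ] yaw_y 81.89447180689584 Rz [-0.  0. -1.] f [ 0.8 -2.  -7.7] open 0.0111
```

View pics/c7.png

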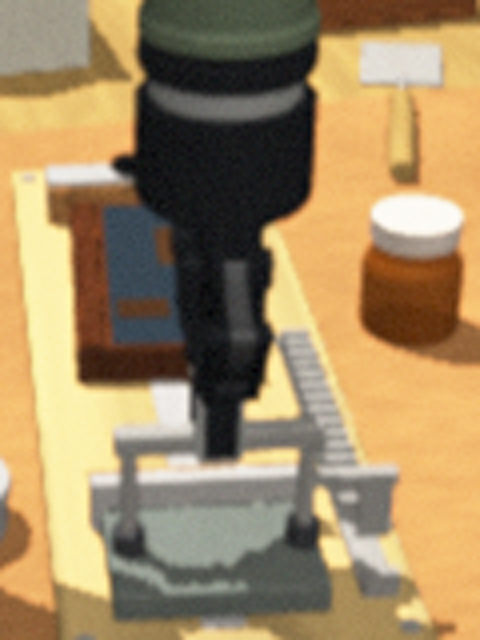

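The bar is lifted about 10 mm (force 7.7 N, as expected). Now I'll slide the jaw.

Request:
play_rows --plan "0 3 0 0 0 0 -1;0 7 0 0 0 0 -1;0 10 0 0 0 0 -1;0 10 0 0 0 0 -1;0 10 0 0 0 0 -1;0 10 0 0 0 0 -1;0 10 0 0 0 0 -1;0 10 0 0 0 0 -1;0 6 0 0 0 0 -1;0 3 0 0 0 0 -1;0 0 0 0 0 0 -1;0 0 0 0 0 0 -1"

```text
time: 6.95
position: [0.4974, -0.0657, 0.064]
tool_rot: [0.222, 3.134, 0.002]
contact_force: [1.3, 1.5, -6.7]
opening: 0.0112
```

```bash
python3 - <<'E'
from h import *
tgt([.4859+.14*.14,-.1445+.14*.99,.064])
E
```

```text
t 6.95 toolmm [ 0.4 60.4  0.1] pos [ 0.4974 -0.0657  0.064 ] yaw_y 81.88606210412925 Rz [ 0.     0.001 -1.   ] f [ 1.3  1.5 -6.7] open 0.0112
```

Request:
play_rows --plan "0 4 0 0 0 0 -1;0 8 0 0 0 0 -1;0 8 0 0 0 0 -1;0 8 0 0 0 0 -1;0 7 0 0 0 0 -1;0 4 0 0 0 0 -1;0 3 0 0 0 0 -1;0 2 0 0 0 0 -1;0 2 0 0 0 0 -1"

```text
time: 7.85
position: [0.5039, -0.0208, 0.0641]
tool_rot: [0.222, 3.133, -0.0]
contact_force: [3.3, -2.6, -7.3]
opening: 0.0111
```

Request:
play_rows --plan "0 1.5 0 0 0 0 -1;0 1.5 0 0 0 0 -1;0 1.5 0 0 0 0 -1;0 1.5 0 0 0 0 -1"

```text
time: 8.25
position: [0.5047, -0.0155, 0.0641]
tool_rot: [0.222, 3.133, -0.002]
contact_force: [3.8, -4.3, -8.7]
opening: 0.0113
```

Request:
play_rows --plan "0 1.5 0 0 0 0 -1;0 1.5 0 0 0 0 -1;0 1.5 0 0 0 0 -1;0 1.5 0 0 0 0 -1"

```text
time: 8.65
position: [0.5055, -0.0097, 0.0641]
tool_rot: [0.222, 3.133, -0.002]
contact_force: [3.2, -4.1, -7.8]
opening: 0.0114
```

Request:
play_rows --plan "-0.5 1.5 0 0 0 0 -1;0 1.5 0 0 0 0 -1;0 1.5 0 0 0 0 -1;0 1 0 0 0 0 -1;0 1 0 0 0 0 -1"

```text
time: 9.15
position: [0.5066, -0.0026, 0.0639]
tool_rot: [-0.222, -3.133, 0.0]
contact_force: [1.6, -5.1, -7.2]
opening: 0.011
```

Request:
play_rows --plan "0 1 0 0 0 0 -1;0 1 0 0 0 0 -1"

```text
time: 9.35
position: [0.5069, -0.0006, 0.0639]
tool_rot: [-0.222, -3.133, 0.0]
contact_force: [1.8, -4.0, -6.8]
opening: 0.0114
```

Request:
play_rows --plan "0 1 0 0 0 0 -1;0 1 0 0 0 0 -1"

```text
time: 9.55
position: [0.5072, 0.0012, 0.0639]
tool_rot: [-0.222, -3.133, 0.001]
contact_force: [1.8, -5.1, -6.6]
opening: 0.0116
```

Request:
play_rows --plan "0 1 0 0 0 0 -1;0 1 0 0 0 0 -1"

```text
time: 9.75
position: [0.5075, 0.0032, 0.0639]
tool_rot: [-0.222, -3.133, 0.001]
contact_force: [1.4, -5.8, -6.9]
opening: 0.0115
```

Request:
play_rows --plan "0 1 0 0 0 0 -1"

```text
time: 9.85
position: [0.5075, 0.0034, 0.0639]
tool_rot: [-0.221, -3.133, 0.003]
contact_force: [-0.2, -10.0, -7.1]
opening: 0.0112
```

Request:
play_rows --plan "0 1 0 0 0 0 -1"

```text
time: 9.95
position: [0.5075, 0.0035, 0.0639]
tool_rot: [-0.22, -3.133, 0.006]
contact_force: [0.0, -12.3, -5.7]
opening: 0.0108
```

Request:
play_rows --plan "0 1 0 0 0 0 -1"

```text
time: 10.05
position: [0.5075, 0.0035, 0.0639]
tool_rot: [-0.22, -3.133, 0.009]
contact_force: [-0.9, -16.2, -7.2]
opening: 0.0107
```

Firm stop at about 150 mm of travel, pressing at about 14 N. I'll hold and look.

Request:
play_rows --plan "0 0 0 0 0 0 -1;0 0 0 0 0 0 -1;0 0 0 0 0 0 -1"

```text
time: 10.35
position: [0.5075, 0.0035, 0.0638]
tool_rot: [-0.221, -3.133, 0.009]
contact_force: [0.2, -12.2, -7.4]
opening: 0.0112
```

```bash
python3 - <<'E'
from h import *
tgt([.5075,.0035,.064])
a=snap('top','pics/t5.png')['img'];b=snap('side','pics/s5.png')['img']
a=cv2.resize(a[110:230,175:375],None,fx=2.5,fy=2.5,interpolation=cv2.INTER_CUBIC)
b=cv2.resize(b[140:260,305:405],None,fx=3,fy=3,interpolation=cv2.INTER_CUBIC)
im=np.zeros((360,800,3),np.uint8);im[:300,:500]=a;im[:,500:]=b;cv2.imwrite('pics/c8.png',im[...,::-1])
E
```

```text
t 10.35 toolmm [-0.   0.  -0.2] pos [0.5075 0.0035 0.0638] yaw_y 81.93597999559724 Rz [-0.002 -0.005 -1.   ] f [  0.2 -12.2  -7.4] open 0.0112
```

View pics/c8.png

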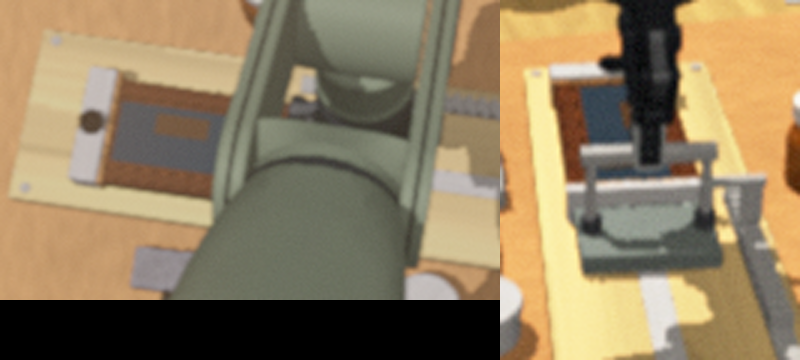

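Top: the panel's far end is flush against the stop's cork over its full width (115,70–188). Side: the jaw is flat on the panel's near end. Now I'll take off the push and lower the bar gently, watching the force.

Request:
play_rows --plan "0 -1 0 0 0 0 -1;0 -1 0 0 0 0 -1;0 -0.7 0 0 0 0 -1;0 0 0 0 0 0 -1"

```text
time: 10.85
position: [0.5075, 0.0034, 0.0639]
tool_rot: [-0.222, -3.133, 0.001]
contact_force: [1.1, -5.8, -6.5]
opening: 0.0111
```

Request:
play_rows --plan "0 0 1 0 0 0 -1;0 0 1 0 0 0 -1;0 0 1 0 0 0 -1;0 0 1 0 0 0 -1;0 0 0 0 0 0 -1"

```text
time: 11.35
position: [0.5075, 0.0034, 0.0601]
tool_rot: [-0.222, -3.133, 0.001]
contact_force: [-0.8, -5.7, -5.4]
opening: 0.0112
```

```bash
python3 -c "
from h import *
tgt([.5075,.0035,.064])"
```

```text
t 11.35 toolmm [-0.   0.1 -3.9] pos [0.5075 0.0034 0.0601] yaw_y 81.90856383469679 Rz [-0.001 -0.001 -1.   ] f [-0.8 -5.7 -5.4] open 0.0112
```

Request:
play_rows --plan "0 0 1 0 0 0 -1;0 0 1 0 0 0 -1;0 0 0 0 0 0 -1"

```text
time: 11.65
position: [0.5075, 0.0034, 0.0592]
tool_rot: [-0.221, -3.133, 0.001]
contact_force: [-2.7, -5.6, 1.7]
opening: 0.0111
```

Request:
play_rows --plan "0 0 1 0 0 0 -1;0 0 1 0 0 0 -1;0 0 0 0 0 0 -1"

```text
time: 11.95
position: [0.5074, 0.0035, 0.058]
tool_rot: [-0.221, -3.133, 0.001]
contact_force: [-5.0, -5.3, 6.1]
opening: 0.0114
```

The pawl rests on a tooth (the bar stops about 5 mm short). I'll raise slightly and ease back in small steps.

Request:
play_rows --plan "0 0 -1 0 0 0 -1;0 0 -1 0 0 0 -1;0 -1 0 0 0 0 -1;0 -1 0 0 0 0 -1;0 -1 0 0 0 0 -1;0 0 0 0 0 0 -1"

```text
time: 12.55
position: [0.5074, 0.0033, 0.0583]
tool_rot: [0.223, 3.134, 0.008]
contact_force: [1.3, 5.6, -2.0]
opening: 0.011
```

Request:
play_rows --plan "0 -1 0 0 0 0 -1;0 -1 0 0 0 0 -1"

```text
time: 12.75
position: [0.5074, 0.0032, 0.0583]
tool_rot: [0.224, 3.133, 0.013]
contact_force: [2.1, 14.3, -2.1]
opening: 0.011
```

Request:
play_rows --plan "0 -1 0 0 0 0 -1;0 0 0 0 0 0 -1"

```text
time: 12.95
position: [0.5074, 0.0033, 0.0583]
tool_rot: [0.224, 3.133, 0.016]
contact_force: [1.6, 14.3, -1.9]
opening: 0.011
```

Request:
play_rows --plan "0 1.5 0 0 0 0 -1;0 1.5 0 0 0 0 -1;0 0.5 0 0 0 0 -1;0 0 0 0 0 0 -1"

```text
time: 13.35
position: [0.5074, 0.0033, 0.0582]
tool_rot: [-0.222, -3.134, -0.006]
contact_force: [0.8, 6.2, -2.2]
opening: 0.0112
```

```bash
python3 - <<'E'
from h import *
tgt([.5075,.0035,.064])
snap('side','pics/s6.png')
f=lambda n:cv2.resize(cv2.imread(n)[180:240,325:395],None,fx=5,fy=5,interpolation=cv2.INTER_CUBIC)
cv2.imwrite('pics/c9.png',np.hstack([f('pics/s5.png'),f('pics/s6.png')]))
E
```

```text
t 13.35 toolmm [-0.1  0.2 -5.8] pos [0.5074 0.0033 0.0582] yaw_y 81.89549095548506 Rz [ 0.     0.004 -1.   ] f [ 0.8  6.2 -2.2] open 0.0112
```

View pics/c9.png

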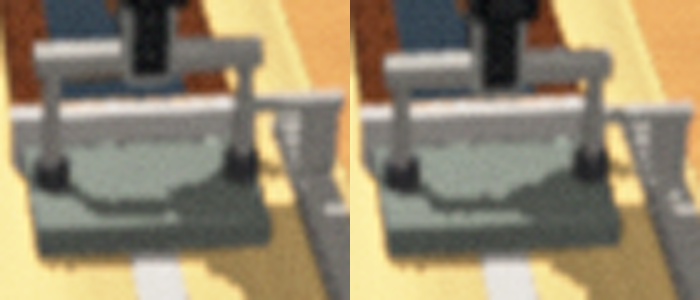

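The bar sits at about 4 mm lift (row 52 to 64 in the crop, about 6 mm lower), perched on a tooth edge. I'll lift it clear and then ease back.

Request:
play_rows --plan "0 0.7 0 0 0 0 -1;0 0 -2 0 0 0 -1;0 0 -2 0 0 0 -1;0 0 -1 0 0 0 -1;0 0 0 0 0 0 -1"

```text
time: 13.9
position: [0.5072, 0.0016, 0.0629]
tool_rot: [-0.222, -3.133, 0.0]
contact_force: [0.9, 1.5, -6.8]
opening: 0.0111
```

Request:
play_rows --plan "0 -1 0 0 0 0 -1;0 -1 0 0 0 0 -1;0 0 0 0 0 0 -1"

```text
time: 14.2
position: [0.5069, -0.0004, 0.0629]
tool_rot: [-0.222, -3.133, 0.001]
contact_force: [0.6, 0.6, -7.0]
opening: 0.0113
```

Request:
play_rows --plan "0 0 1.5 0 0 0 -1;0 0 1.5 0 0 0 -1;0 0 1 0 0 0 -1;0 0 0 0 0 0 -1"

```text
time: 14.6
position: [0.5069, -0.0004, 0.0603]
tool_rot: [-0.221, -3.133, 0.001]
contact_force: [-5.2, 0.7, 4.6]
opening: 0.0111
```

Request:
play_rows --plan "0 0 -2 0 0 0 -1;0 -1 0 0 0 0 -1;0 -1 0 0 0 0 -1;0 -1 0 0 0 0 -1;0 0 0 0 0 0 -1"

```text
time: 15.1
position: [0.5066, -0.0028, 0.0607]
tool_rot: [-0.222, -3.133, -0.001]
contact_force: [-0.8, 3.1, -4.7]
opening: 0.0115
```

Request:
play_rows --plan "0 0 1 0 0 0 -1;0 -1 0 0 0 0 -1;0 0 0 0 0 0 -1"

```text
time: 15.4
position: [0.5065, -0.0033, 0.0605]
tool_rot: [-0.222, -3.133, -0.002]
contact_force: [-3.0, 5.9, -0.3]
opening: 0.0112
```

Request:
play_rows --plan "0 -1 0 0 0 0 -1;0 0 0 0 0 0 -1"

```text
time: 15.6
position: [0.5062, -0.0054, 0.0597]
tool_rot: [-0.222, -3.134, 0.001]
contact_force: [0.5, 1.7, -5.7]
opening: 0.011
```

The force dropped to about the spring alone, so the pawl is off the tooth. Lowering.

Request:
play_rows --plan "0 0 1 0 0 0 -1;0 0 1 0 0 0 -1;0 0 0 0 0 0 -1"

```text
time: 15.9
position: [0.5062, -0.0055, 0.0576]
tool_rot: [-0.222, -3.133, 0.001]
contact_force: [-1.1, -1.1, -5.1]
opening: 0.0108
```

Request:
play_rows --plan "0 0 1 0 0 0 -1;0 0 1 0 0 0 -1;0 0 0 0 0 0 -1"

```text
time: 16.2
position: [0.5063, -0.0055, 0.0558]
tool_rot: [-0.222, -3.133, 0.001]
contact_force: [-0.7, -2.0, -4.3]
opening: 0.0109
```

Request:
play_rows --plan "0 0 1 0 0 0 -1;0 0 0 0 0 0 -0.6;0 0 0 0 0 0 -0.2;0 0 0 0 0 0 0.2;0 0 0 0 0 0 0.2;0 0 -20 0 0 0 0.2;0 0 -30 0 0 0 0.2;0 0 -40 0 0 0 0.2;0 -30 -40 0 0 0 0.2;0 -45 -10 0 0 0 0.2;0 -45 0 0 0 0 0.2;0 -45 0 0 0 0 0.2"

```text
time: 17.4
position: [0.4838, -0.1701, 0.1966]
tool_rot: [0.22, 3.13, -0.002]
contact_force: [0.2, 0.5, 0.4]
opening: 0.0512
```

Request:
play_rows --plan "0 -45 0 0 0 0 0.2;0 -45 0 0 0 0 0.2;0 -45 0 0 0 0 0.2;0 0 0 0 0 0 0.2;0 0 0 0 0 0 0.2;0 0 0 0 0 0 0.2"

```text
time: 18.0
position: [0.4643, -0.301, 0.1949]
tool_rot: [-0.221, -3.134, -0.001]
contact_force: [0.1, -0.6, -0.4]
opening: 0.0512
```

```bash
python3 - <<'E'
from h import *
tgt([.5075,.0035,.064])
a=snap('top','pics/t7.png')['img'];b=snap('side','pics/s7.png')['img']
a=cv2.resize(a[120:220,180:330],None,fx=3,fy=3,interpolation=cv2.INTER_CUBIC)
b=cv2.resize(b[140:250,320:405],None,fx=4,fy=4,interpolation=cv2.INTER_CUBIC)
im=np.zeros((440,790,3),np.uint8);im[:300,:450]=a;im[:,450:]=b;cv2.imwrite('pics/c10.png',im[...,::-1])
E
```

```text
t 18.0 toolmm [ -0.  307.5 131.1] pos [ 0.4643 -0.301   0.1949] yaw_y 81.93408325134844 Rz [ 0.     0.001 -1.   ] f [ 0.1 -0.6 -0.4] open 0.0512
```

View pics/c10.png

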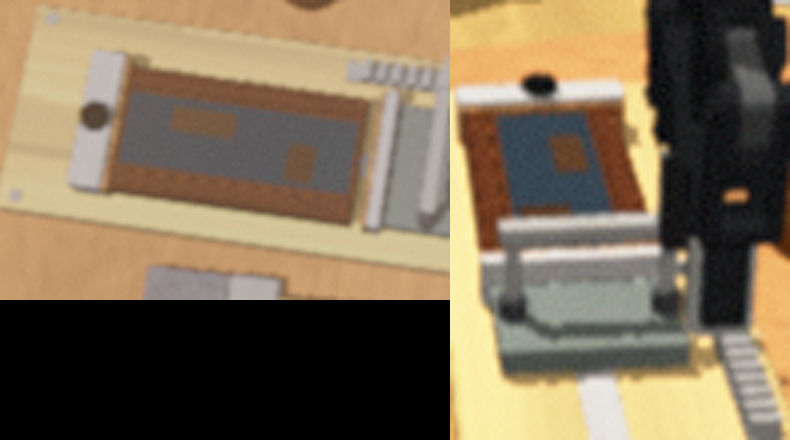

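Panel flush at the stop, jaw about 9 mm behind it. A numeric check of bar height, gap and squareness:

```bash
python3 - <<'E'
from h import *
yb=np.array([.14,.99,0]);xb=np.array([.99,-.14,0])
def prof(n,b,l):
    S=dict(np.load(n+'.npz'));im=cv2.imread(n).astype(int).sum(2)
    p=np.array(b)-.025*xb-.006*yb
    t=[proj(S,[p[0],p[1],.08+l+.006*k]) for k in(0,2)]
    u=int(round(t[0][0])); v=int(t[1][1])
    print(n,'pred bottom/top rows',[round(q[1],1) for q in t],'u',u,v-5,im[v-5:v+14,u-4:u+5].mean(1).astype(int)//3)
prof('pics/s2.png',[.4862,-.1446,0],0)
prof('pics/s4.png',[.4859,-.1445,0],.010)
prof('pics/s5.png',[.5075,.0035,0],.010)
prof('pics/s6.png',[.5074,.0033,0],.0044)
prof('pics/s7.png',[.5062,-.0055,0],0)
T=dict(np.load('pics/t7.png.npz'));t=lambda u,v,z:onz(T,180+u/3,120+v/3,z)
L=lambda p:np.round(1000*np.array([p@xb,p@yb]),1)
print('panel',[L(t(*p,.041)) for p in((132,68),(370,98),(352,224),(108,188))])
print('stop',[L(t(*p,.048)) for p in((126,55),(106,190))]);print('jaw',[L(t(*p,.05)) for p in((385,92),(366,228))])
E
```

```text
pics/s2.png pred bottom/top rows [np.float64(238.3), np.float64(232.7)] u 350 227 [219 218 213 212 213 206 180 136 112 107 128 188 214 185 141 129 129 127
 127]
pics/s4.png pred bottom/top rows [np.float64(233.6), np.float64(228.0)] u 350 222 [223 223 223 222 218 213 199 161 122 109 111 143 191 211 209 217 231 227
 193]
pics/s5.png pred bottom/top rows [np.float64(194.8), np.float64(189.7)] u 342 184 [ 67  67  67  94 158 199 187 144 112 104  94  78  66  66  68  97 169 216
 211]
pics/s6.png pred bottom/top rows [np.float64(197.2), np.float64(192.1)] u 342 187 [ 68  66  84 142 192 195 160 119 105 101  89  71  97 169 216 211 168 132
 124]
pics/s7.png pred bottom/top rows [np.float64(201.0), np.float64(196.0)] u 342 190 [ 69  65  61  83 152 200 197 158 119 106 102 113 173 219 211 165 131 126
 126]
panel [array([547. , 310.5]), array([549.1, 121.9]), array([447.3, 120.7]), array([448.9, 311.2])]
stop [array([554.7, 315.3]), array([445.7, 310.7])]
jaw [array([552.8, 110.3]), array([443.8, 109. ])]
```

```bash
python3 -c "
from h import *
print(bot.sign_off())"
```

```text
the job is handed in; nothing more can be done
None
```

I pinched and lifted the release bar about 10 mm, slid the jaw about 150 mm, and pushed the panel against the stop. I held it there for about 0.4 s. The wrist read 12 to 16 N, or roughly 10 to 14 N on the panel once the jaw's own drag is taken off.

When I first lowered the bar it perched on a tooth edge, so I lifted it, eased the jaw back about 9 mm and lowered it into the next notch. I then released it, backed the gripper well clear and handed the job in at about 18 s.

**Last checks (final pictures and arm positions):**
- **Bar:** it sits fully down to within about 1 mm by the side image.
- **Panel:** it looks flush against the stop, and its long edges are parallel to the bed within about 0.6°. The stop edge measured 0 to 5 mm from the panel end, which is too coarse to prove the 3 mm limit. The stronger evidence is the firm stop I felt while pressing and the image.
- **Jaw gap:** the arm's travel gave about 9 mm and the image about 11 mm. Both are under 14 mm, but they disagree by about 2 mm.
- **Pawl:** while the bar was perched I briefly pulled the jaw back with 14 N at the wrist before noticing. That is under the 35 N limit, but it did press the pawl against a tooth.
- **Pictures:** I viewed 12, two over the budget.

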